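# Roll two calibrator inserts onto the scribed line

## Robot

A 6-joint arm with a two-finger parallel gripper is mounted at the origin on a cart in front of the work surface, level with it; the furniture and walls round the work are solid. World frame = base frame: x ahead of the robot, y to its left, z up, the work surface at z = 0. Lengths are in mm, angles in rad, forces in N, time in s.
With the tool pointing down it reaches from about 375 to 975 mm from the base axis. Payload 3.8 kg.
Tool frame: the origin (TCP) lies midway between the tips of the shut fingers; the grasp point (between the pads) lies 19 mm behind it (tcp_to_grasp is the distance from the TCP to the grasp point, in mm); z points along the fingers, y is the line along which they close (so a half turn about z gives the same grasp; the last joint's range is limited). The gripper opens to 88 mm and grips with 3 to 60 N. Pads are 18 mm wide; open, the fingers measure 123 mm over their backs; the gripper's body (75 mm by 187 mm) begins 45 mm behind the grasp point.
Start: joints at [1.096, 0.264, 1.604, -0, 1.274, -0.037], TCP at [286.162, 611.334, 238.706] pointing down, gripper open.
Joint ranges: [-2.63, 2.63], [-0.94, 2.18], [0.31, 2.57], [-1.31, 4.45], [0, 2.66], [-2.55, 2.55]. Speed limits (rad/s): [2.57, 2.57, 3.14, 3.14, 3.14, 3.14].

## Interface

Orientations are given as a unit quaternion [w, x, y, z].
In Python, from station import sense, read_camera, camera_info, close_job, tcp_to_grasp gives the robot as it stands.
- The arm moves only by the tool servo_tool, never from a script. Its argument "series" is a list of rows, each a list of 5 numbers: the shift along the tool's x, y, z in m, then the turn about the tool's z in rad, then the opening, from 0 (shut) to 1 (fully open). In form: [[tx, ty, tz, roll, hand], ...]. A call has exactly 10 rows; each row is the pose to reach, as a shift and turn from the pose commanded when the call began, along the tool's axes at that moment; what a row does not reach only later rows make up. A row lasts 1/10 s, in which the tool goes at most 50 mm and 8.59 degrees, less where a joint would pass 70% of its speed; a pose out of reach is approached as far as the arm can. A call with a gripper value outside its range is refused whole. The fingers move at their own pace and stop on an object; "force" is the grip in N (left out, the last holds). Time passes only in rows, so rows that repeat a pose let the fingers close, or fill a call up. It gives the time, the measured TCP pose, the force, the opening and the grip force at its end, in the units of the state.
- sense(): the state, without advancing time (a new reading comes with each control period).
- read_camera(name): name is "side" or "top"; returns the picture (400x640x3 uint8, red, green, blue); there is no depth.
- camera_info(name): a dict with "vertical_fov" (degrees; the focal length in pixels is half the picture's height over the tangent of half this angle, whatever the lens; pixels are square), "cx", "cy" (the principal point, pixels), "cam_to_world" (4x4, takes a point from camera to world coordinates). Camera axes: x right, y down, z forward; pixel columns grow to the right and rows downward; lengths in mm; the calibration is good to about 2 mm. A picture is of the moment at which its call begins. camera_info takes no time and is no camera call.
- close_job(): hands the job in; it is judged then, once.
The state is a dict: "time": time; "joint_pos": joint angles; "qvel": joint speeds; "effort": joint torques, N m; "position": TCP position; "tcp_rot": TCP orientation; "wrist_force": force on the tool from outside, world axes, zero at the start; "ft_torque": the same for the moment, N m; "width": finger opening in mm; "grip_force": force on a finger pad.
Only numpy, scipy, OpenCV 4.12 (cv2) and the standard library are available. Lean on these libraries where they do the work, as an engineer would, in place of code of your own. Each camera call takes 0.05 s, during which the arm holds its last target. There are 200 camera calls.

## Task

Two metal inserts of the dry-block calibrator lie on their sides on the grey marking-out plate, one on each side of its black line. Push the thicker one with the fingertips so that it rolls onto the line, and then the thinner one, so that each comes to rest lying along the line, with the line under the middle of its round side. They must roll and not just slide, nothing may be picked up, and the other things on and around the plate stay where they are.

Things in the scene. Friction and masses are not known exactly. Their poses are not given: they have to be found in the camera images.
- plate: fixed flat grey marking-out plate, 250 mm along its x, 310 mm along its y. Origin under its centre on the bench; its top face is 14 mm above the origin. A black line 3 mm wide is scribed across the whole top along its own y axis, through x = 0. Along the front and back edges (its x = -122 mm and +122 mm) runs a 7 mm wide aluminium lip, 5 mm higher than the top face. Its yaw varies by up to 0.25 rad.
- insert_thick: the thicker insert: bored aluminium cylinder, 36 mm diameter, 80 mm long, about 0.15 kg, loose, lying on the plate parallel to the line within 0.06 rad, its middle 45 to 62 mm from it. Origin at its middle on its axis, 18 mm above the plate; its y axis runs along the cylinder; x and z turn with it as it rolls. The two inserts lie on opposite sides of the line and at opposite halves of its length; which is where varies
- insert_thin: the thinner insert: likewise, 26 mm diameter, 80 mm long, about 0.15 kg; origin at its middle on its axis, 13 mm above the plate, y axis along the cylinder. Both inserts roll on 32 hardly visible flats, so they stay where they are left. A finger pushing low on the side of an insert jams it by friction; pushed sideways at the very top, the insert rolls half as far as the fingertip travels
- ref_weight_1: small metal knob weight, 26 mm diameter, 42 mm high, loose, standing on the plate near the plate's +y end; origin at the centre of its underside. Leave alone
- adaptor_1: brass threaded pipe adaptor, 24 mm wide, 36 mm high, loose, standing on the plate near the plate's -y end; origin at the centre of its underside. Leave alone
- tape_black: roll of black tape, 60 mm diameter, 18 mm high, loose, lying on the bench beside the plate's +y end; origin at the centre of its underside. Leave alone
- ref_weight_0: larger metal knob weight, 34 mm diameter, 48 mm high, loose, standing on the bench beside the plate's -y end; origin at the centre of its underside. Leave alone
Not all that is in view belongs to the job. What is shaped like the insert_thick but yellow is not meant. Leave any blue look-alike of the insert_thin alone.

How it is judged:
By the outcome, as a careful person would: the job done as asked, in the order asked, and still so for the second after the job is handed in, with the robot touching nothing.
It also fails if it takes over 72 s, if anything falls off the work surface, if the arm or the gripper's body presses on something with over 40 N, if the wrist force passes 120 N, or if a joint passes its speed limit or range.

## Working session

There is one attempt and no reset: what is moved stays moved. The work goes in short steps, Python scripts to look and compute and a tool call to move; the robot and the scene stay as the last step left them, time stands still between calls to the robot, and variables do not carry over. Pictures are saved under pics/ and viewed, at most 10 in all, crops included, and the job is handed in when it is done.

Besides the shell and the picture viewer there is one more tool, called after "Request:" as name(argument=value, ...), one argument or row to a line, values as JSON. servo_tool: Moves the arm, as the interface text tells. Its arguments: {"type":"object","properties":{"series":{"type":"array"},"force":{"type":"number"}},"required":["series"]}

```bash
mkdir -p pics; python3 - <<'E'
from station import *
import cv2,numpy as np
for n in("top","side"):
    cv2.imwrite(f"pics/{n}0.png",read_camera(n)[:,:,::-1]); i=camera_info(n); print(n,i["vertical_fov"],i["cx"],i["cy"]);print(np.round(i["cam_to_world"],3).tolist())
s=sense(); print(s["time"],s["position"],s["tcp_rot"],tcp_to_grasp)
E
```

```text
top 47.691429931449385 317.90188986097814 187.8287645387633
[[0.009, -0.999, 0.044, 569.641], [-1.0, -0.009, -0.021, 34.927], [0.021, -0.044, -0.999, 1222.062], [0.0, 0.0, 0.0, 1.0]]
side 46.38775570018674 323.29302655709364 198.3082120105426
[[0.998, -0.026, 0.062, 585.499], [-0.064, -0.634, 0.771, -822.406], [0.019, -0.773, -0.634, 738.093], [0.0, 0.0, 0.0, 1.0]]
0.1 [285.88296593 610.78186123 237.51883482] [-2.50853517e-04  2.17161109e-01  9.76135263e-01 -9.68865524e-04] 18.700000000000003
```

View pics/top0.png

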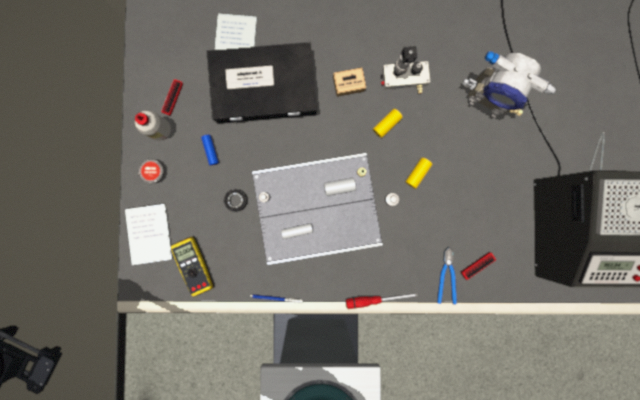

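View pics/side0.png

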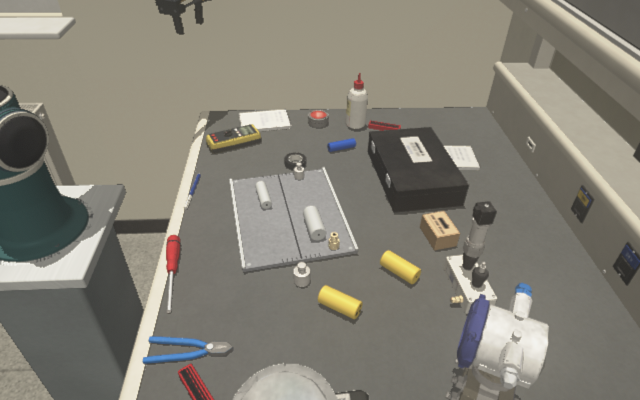

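Candidates in the top view are silver cylinders at (340,187) and (297,231), yellow look-alikes at (388,123) and (419,172), and a blue one at (210,150). The silver one at (340,187) looks thicker; a crop will check this.

```bash
python3 - <<'E'
import cv2
a=cv2.imread("pics/top0.png")[145:270,245:390]
cv2.imwrite("pics/c0.png",cv2.resize(a,None,fx=4.8,fy=4.8,interpolation=cv2.INTER_CUBIC))
E
```

```text
(no output)
```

View pics/c0.png

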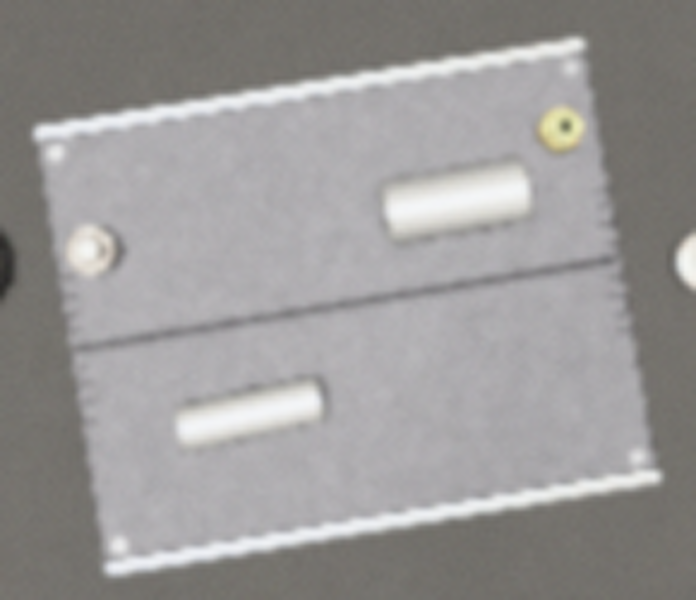

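The silver (458,202) cylinder in the crop is the thicker (about 50 px against 35 px wide), at the -y end by the adaptor. The thin one is at (250,412). The line runs from (78,349) to (615,260), and everything else stays put.

```bash
cat > h.py <<'E'
from station import *
import cv2,numpy as np
def ray(n,uv,z):
    i=camera_info(n);f=200/np.tan(np.radians(i["vertical_fov"]/2));T=np.array(i["cam_to_world"])
    uv=np.atleast_2d(uv).astype(float)
    d=np.c_[(uv[:,0]-i["cx"])/f,(uv[:,1]-i["cy"])/f,np.ones(len(uv))]@T[:3,:3].T
    return T[:3,3]+d*((z-T[2,3])/d[:,2])[:,None]
def crop2px(c,x0=245,y0=145,s=4.8): return (np.atleast_2d(c)+.5)/s-.5+[x0,y0]
def blobs(img,thr,x0=245,y0=145,x1=390,y1=270,s=8):
    g=cv2.cvtColor(img,cv2.COLOR_BGR2GRAY)[y0:y1,x0:x1]
    g=cv2.resize(g,None,fx=s,fy=s,interpolation=cv2.INTER_CUBIC)
    cs,_=cv2.findContours((g>thr).astype(np.uint8),cv2.RETR_EXTERNAL,cv2.CHAIN_APPROX_NONE)
    return [crop2px(cv2.boxPoints(cv2.minAreaRect(c)),x0,y0,s) for c in cs if 12000<cv2.contourArea(c)<50000 and min(cv2.minAreaRect(c)[1])>40]
E
python3 - <<'E'
from h import *
L=ray("top",crop2px([[78,349],[615,260]]),14)
e=(L[0]-L[1])[:2];len_=np.linalg.norm(e);e/=len_;n=np.array([e[1],-e[0]]);c=L[:,:2].mean(0)
print("line",L[:,:2].round(1).tolist(),len_,"yaw",np.arctan2(-e[0],e[1]),"n",n,"c",c)
K=ray("top",crop2px([[35,132],[583,44],[660,478],[108,570]]),19)[:,:2]
print("corner frame",((K-c)@np.c_[n,e]).round(1).tolist())
img=cv2.imread("pics/top0.png")
for thr in(185,195,205):
  for b in blobs(img,thr):
    for z in (32,):
      P=ray("top",b,z)[:,:2];m=P.mean(0);s=sorted([np.linalg.norm(P[0]-P[1]),np.linalg.norm(P[1]-P[2])])
      a=P[1]-P[0] if np.linalg.norm(P[0]-P[1])>50 else P[2]-P[1];a*=np.sign(a[1])
      print(thr,m.round(1),np.round(s,1),"plate",((m-c)@n).round(1),((m-c)@e).round(1),"yaw",np.arctan2(-a[0],a[1]).round(3))
man={"thick":[[383,188],[527,163],[533,212],[395,242]],"thin":[[175,412],[320,378],[325,412],[180,446]]}
E
```

```text
line [[543.3, 160.6], [595.3, -137.4]] 302.5569686848551 yaw 0.17255071088714397 n [0.98515003 0.17169574] c [569.28558124  11.60946093]
corner frame [[122.3, 155.2], [121.7, -153.2], [-122.9, -154.9], [-122.3, 153.7]]
185 [457.4  -7.6] [ 22.4 306.5] plate -113.5 0.3 yaw 0.169
185 [508.4  66.1] [20.8 82.2] plate -50.6 64.2 yaw 0.226
185 [627.2 -48. ] [27.4 82.6] plate 46.9 -68.7 yaw 0.181
185 [681.8  32.7] [ 21.  305.7] plate 114.4 1.5 yaw 0.17
195 [451.8  -8.6] [ 20.8 305.3] plate -119.3 0.2 yaw 0.132
195 [508.6  65.9] [18.8 80.8] plate -50.5 63.9 yaw 0.222
195 [627.1 -48. ] [25.3 81. ] plate 46.7 -68.7 yaw 0.182
205 [627.1 -47.9] [22.5 79.6] plate 46.8 -68.6 yaw 0.181
```

```bash
cat >> h.py <<'E'
YAW=0.171; C=np.array([569.3,11.6])
def tgt(pn,pe,z,yaw):
    "shift in tool axes from the present pose to plate point (pn,pe)"
    from scipy.spatial.transform import Rotation as R
    n=np.array([np.cos(YAW),np.sin(YAW)]);e=np.array([-n[1],n[0]])
    s=sense();q=s["tcp_rot"];M=R.from_quat(np.r_[q[1:],q[0]]).as_matrix()
    p=np.r_[C+pn*n+pe*e,z]; y=M[:,1]
    yc=np.arctan2(-y[0],y[1])
    print("t",round(s["time"],2),"pos",s["position"].round(1),"plate",((s["position"][:2]-C)@np.c_[n,e]).round(1),"yaw",yc.round(3),"F",s["wrist_force"].round(1),"w",round(s["width"],1),"shift m",((p-s["position"])@M/1000).round(4),"turn",-round(yaw-yc,3))
E
python3 -c "
from h import *
tgt(46.8+6,-68.7,80,.181)"
```

```text
t 0.1 pos [285.9 610.8 237.5] plate [-177.3  638.7] yaw -0.438 F [-0.8  0.1 -0.5] w 88.4 shift m [-0.5933 -0.4484  0.1584] turn -0.619
```

Request:
servo_tool(
  series=[
    [-0.03,-0.022,0,-0.05,0.45],
    [-0.07,-0.052,0,-0.1,0.45],
    [-0.11,-0.082,0,-0.18,0.45],
    [-0.15,-0.112,0,-0.25,0.45],
    [-0.19,-0.142,0,-0.32,0.45],
    [-0.23,-0.172,0,-0.4,0.45],
    [-0.27,-0.202,0,-0.47,0.45],
    [-0.31,-0.232,0,-0.54,0.45],
    [-0.35,-0.262,0,-0.6,0.45],
    [-0.38,-0.286,0,-0.619,0.45],
  ],
)

```text
time: 1.1
position: [509.7, 188.5, 238.4]
tcp_rot: [-0.0, -0.091, 0.996, -0.0]
wrist_force: [0.3, -0.4, 0.8]
width: 39.4
grip_force: 0.0
```

```bash
python3 -c "
from h import *
tgt(46.8+6,-68.7,80,.181)"
```

```text
t 1.1 pos [509.7 188.5 238.4] plate [-28.6 184.5] yaw 0.182 F [ 0.3 -0.4  0.8] w 39.4 shift m [-0.0787 -0.254   0.1585] turn 0.001
```

Request:
servo_tool(
  series=[
    [-0.01,-0.03,0.01,0,0.45],
    [-0.02,-0.07,0.02,0,0.45],
    [-0.035,-0.115,0.03,0,0.45],
    [-0.05,-0.16,0.05,0,0.45],
    [-0.062,-0.2,0.07,0,0.45],
    [-0.072,-0.235,0.1,0,0.45],
    [-0.0787,-0.254,0.13,0,0.45],
    [-0.0787,-0.254,0.155,0,0.45],
    [-0.0787,-0.254,0.1585,0,0.45],
    [-0.0787,-0.254,0.1585,0,0.45],
  ],
)

```text
time: 2.1
position: [631.0, -44.2, 78.9]
tcp_rot: [-0.002, -0.09, 0.996, 0.0]
wrist_force: [1.1, -0.3, -0.4]
width: 39.7
grip_force: 0.0
```

```bash
python3 - <<'E'
from h import *
tgt(46.8+6,-68.7,50,.181)
for n,(x,y,w,h),f in(("top",(285,150,110,90),4),("side",(230,150,150,125),4)):
    a=read_camera(n)[y:y+h,x:x+w,::-1]; b=cv2.resize(a,None,fx=f,fy=f,interpolation=cv2.INTER_CUBIC)
    cv2.imwrite(f"pics/{n}1.png",b)
E
```

```text
t 2.1 pos [631.  -44.2  78.9] plate [ 51.3 -65.5] yaw 0.181 F [ 1.1 -0.3 -0.4] w 39.7 shift m [-0.0015 -0.0032  0.0289] turn 0.0
```

View pics/side1.png

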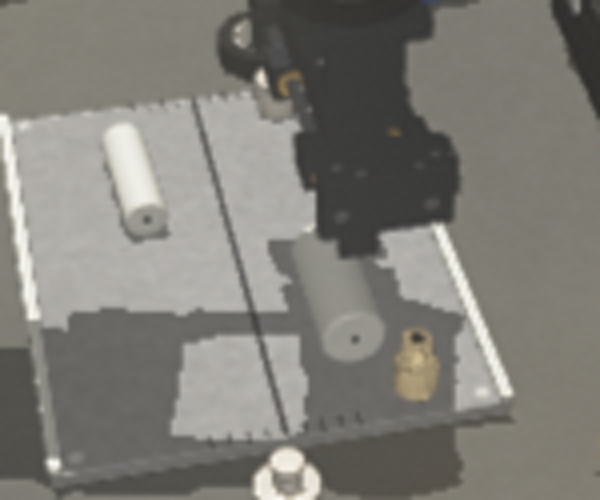

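The side crop shows the fingers above the thick insert; its end face is centred at about (352,337), the thin one's at (148,218), and the line runs from (195,97) to (285,430).

```bash
python3 - <<'E'
from h import *
n=np.array([np.cos(YAW),np.sin(YAW)]);e=np.array([-n[1],n[0]])
for nm,c,z in(("l",[195,97],14),("l",[285,430],14),("thick",[352,337],32),("thin",[148,218],27)):
    P=ray("side",crop2px([c],230,150,4),z)[0,:2]; print(nm,P.round(1),((P-C)@np.c_[n,e]).round(1))
tgt(46.8+6,-68.7,53,.181)
E
```

```text
l [545.6 162.6] [  2.4 152.9]
l [ 596.1 -136.3] [   1.2 -150.3]
thick [634.2 -85.7] [  47.4 -107. ]
thin [519.9  25.8] [-46.2  22.4]
t 2.2 pos [633.  -44.   81.6] plate [ 53.3 -65.7] yaw 0.182 F [-0.5 -0.2  0.2] w 39.7 shift m [ 0.0006 -0.003   0.0286] turn 0.001
```

Request:
servo_tool(
  series=[
    [0,-0.003,0.01,0,0.45],
    [0,-0.003,0.02,0,0.45],
    [0,-0.003,0.024,0,0.45],
    [0,-0.003,0.026,0,0.45],
    [0,-0.003,0.027,0,0.45],
    [0,-0.003,0.028,0,0.45],
    [0,-0.003,0.0285,0,0.45],
    [0,-0.003,0.029,0,0.45],
    [0,-0.003,0.0295,0,0.45],
    [0,-0.003,0.0295,0,0.45],
  ],
)

```text
time: 3.2
position: [632.9, -47.4, 50.8]
tcp_rot: [0.0, -0.09, 0.996, -0.0]
wrist_force: [0.3, -0.4, -0.1]
width: 39.6
grip_force: 0.0
```

Request:
servo_tool(
  series=[
    [0,0,0.0002,0,0.45],
    [0,0,0.0004,0,0.45],
    [0,0,0.0006,0,0.45],
    [0,0,0.0008,0,0.45],
    [0,0,0.001,0,0.45],
    [0,0,0.001,0,0.45],
    [0,0,0.001,0,0.45],
    [0,0,0.001,0,0.45],
    [0,0,0.001,0,0.45],
    [0,0,0.001,0,0.45],
  ],
)

```text
time: 4.2
position: [633.3, -47.4, 50.3]
tcp_rot: [0.001, -0.09, 0.996, -0.0]
wrist_force: [-0.4, 0.4, 4.7]
width: 39.7
grip_force: 2.7
```

Request:
servo_tool(
  series=[
    [0,0,0.0005,0,0.45],
    [0.003,0,0.0005,0,0.45],
    [0.007,0,0.0005,0,0.45],
    [0.011,0,0.0005,0,0.45],
    [0.015,0,0.0005,0.002,0.45],
    [0.019,0,0.0005,0.004,0.45],
    [0.022,0,0.0005,0.006,0.45],
    [0.024,0,0.0005,0.008,0.45],
    [0.024,0,0.0005,0.01,0.45],
    [0.024,0,0.0005,0.01,0.45],
  ],
)

```text
time: 5.2
position: [610.3, -51.8, 50.4]
tcp_rot: [0.001, -0.086, 0.996, -0.0]
wrist_force: [1.0, 1.5, 6.5]
width: 39.6
grip_force: 3.2
```

```bash
python3 - <<'E'
from h import *
tgt(0,0,50,.171)
x,y,w,h,f=230,150,150,125,4
a=read_camera("side")[y:y+h,x:x+w,::-1]
cv2.imwrite("pics/side2.png",cv2.resize(a,None,fx=f,fy=f,interpolation=cv2.INTER_CUBIC))
E
```

```text
t 5.2 pos [610.3 -51.8  50.4] plate [ 29.6 -69.5] yaw 0.171 F [1.  1.5 6.5] w 39.6 shift m [0.0296 0.0695 0.0003] turn 0.0
```

View pics/side2.png

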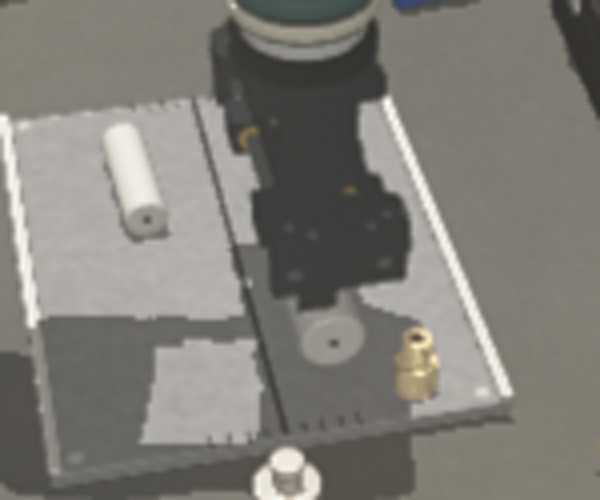

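The end face moved from (352,337) to (331,337), about 12 mm for 24 mm of tip travel, and its bore mark turned: it rolls without slipping.

Request:
servo_tool(
  series=[
    [0,0,-0.003,0,0.45],
    [0,0,-0.006,0,0.45],
    [-0.004,0,-0.006,0,0.45],
    [-0.009,0,-0.006,0,0.45],
    [-0.0125,0,-0.006,0,0.45],
    [-0.0125,0,-0.006,0,0.45],
    [-0.0125,0,-0.003,0,0.45],
    [-0.0125,0,-0.001,0,0.45],
    [-0.0125,0,-0.0003,0,0.45],
    [-0.0125,0,0,0,0.45],
  ],
)

```text
time: 6.25
position: [622.5, -49.4, 50.4]
tcp_rot: [0.001, -0.085, 0.996, 0.0]
wrist_force: [0.2, 2.0, 6.7]
width: 39.4
grip_force: 3.3
```

Request:
servo_tool(
  series=[
    [0,0,0,0,0.45],
    [0.003,0,0,0,0.45],
    [0.007,0,0,0,0.45],
    [0.011,0,0,0,0.45],
    [0.015,0,0,0,0.45],
    [0.019,0,0,0,0.45],
    [0.023,0,0,0,0.45],
    [0.025,0,0,0,0.45],
    [0.026,0,0,0,0.45],
    [0.026,0,0,0,0.45],
  ],
)

```text
time: 7.25
position: [596.6, -54.4, 50.3]
tcp_rot: [0.001, -0.085, 0.996, -0.0]
wrist_force: [-0.1, 0.5, 5.8]
width: 39.6
grip_force: 2.8
```

Request:
servo_tool(
  series=[
    [0,0,-0.003,0,0.45],
    [0,0,-0.006,0,0.45],
    [-0.004,0,-0.006,0,0.45],
    [-0.009,0,-0.006,0,0.45],
    [-0.0125,0,-0.006,0,0.45],
    [-0.0125,0,-0.006,0,0.45],
    [-0.0125,0,-0.003,0,0.45],
    [-0.0125,0,-0.001,0,0.45],
    [-0.0125,0,-0.0003,0,0.45],
    [-0.0125,0,0,0,0.45],
  ],
)

```text
time: 8.25
position: [609.2, -51.7, 50.4]
tcp_rot: [0.001, -0.085, 0.996, 0.0]
wrist_force: [-1.1, 1.7, 7.2]
width: 39.6
grip_force: 3.5
```

Request:
servo_tool(
  series=[
    [0,0,0,0,0.45],
    [0.003,0,0,0,0.45],
    [0.007,0,0,0,0.45],
    [0.011,0,0,0,0.45],
    [0.015,0,0,0,0.45],
    [0.019,0,0,0,0.45],
    [0.023,0,0,0,0.45],
    [0.025,0,0,0,0.45],
    [0.026,0,0,0,0.45],
    [0.026,0,0,0,0.45],
  ],
)

```text
time: 9.25
position: [583.4, -56.7, 50.4]
tcp_rot: [0.001, -0.085, 0.996, -0.0]
wrist_force: [-0.4, 0.4, 5.3]
width: 39.4
grip_force: 2.8
```

```bash
python3 - <<'E'
from h import *
tgt(0,-68.7,50,.171)
x,y,w,h,f=230,150,150,125,4
a=read_camera("side")[y:y+h,x:x+w,::-1]
cv2.imwrite("pics/side3.png",cv2.resize(a,None,fx=f,fy=f,interpolation=cv2.INTER_CUBIC))
E
```

```text
t 9.25 pos [583.4 -56.7  50.4] plate [  2.3 -69.7] yaw 0.171 F [-0.4  0.4  5.3] w 39.4 shift m [0.0023 0.001  0.0004] turn 0.0
```

View pics/side3.png

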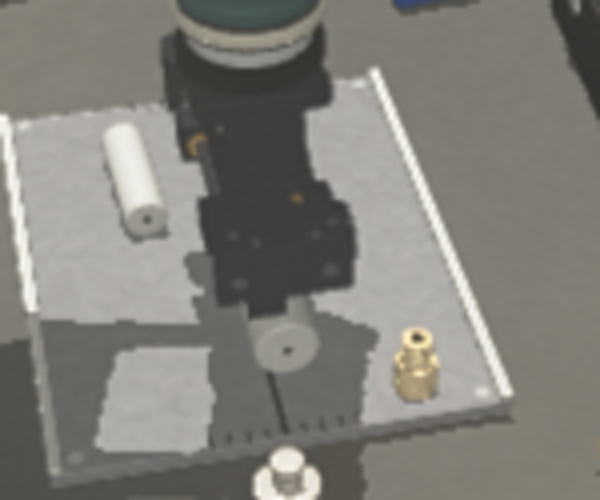

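```bash
python3 - <<'E'
from h import *
n=np.array([np.cos(YAW),np.sin(YAW)]);e=np.array([-n[1],n[0]])
for nm,c,z in(("l",[270,374],14),("l",[285,430],14),("face",[284.5,340],32),("f-right",[319,341],32),("f-left",[251,341],32)):
    P=ray("side",crop2px([c],230,150,4),z)[0,:2]; print(nm,((P-C)@np.c_[n,e]).round(1))
E
```

```text
l [   1.5 -107.6]
l [   1.2 -150.3]
face [  11.  -101.4]
f-right [  29.1 -106.2]
f-left [ -6.9 -98.3]
```

End face at (284,341) puts the insert about 9 mm from the line, as predicted. One last stroke of 18 mm.

Request:
servo_tool(
  series=[
    [0,0,-0.003,0,0.45],
    [0,0,-0.006,0,0.45],
    [-0.004,0,-0.006,0,0.45],
    [-0.008,0,-0.006,0,0.45],
    [-0.011,0,-0.006,0,0.45],
    [-0.011,0,-0.006,0,0.45],
    [-0.011,0,-0.003,0,0.45],
    [-0.011,0,-0.001,0,0.45],
    [-0.011,0,-0.0003,0,0.45],
    [-0.011,0,0,0,0.45],
  ],
)

```text
time: 10.3
position: [594.4, -54.3, 50.4]
tcp_rot: [0.001, -0.085, 0.996, 0.0]
wrist_force: [-0.6, 1.3, 6.9]
width: 40.0
grip_force: 3.5
```

Request:
servo_tool(
  series=[
    [0,0,0,0,0.45],
    [0.002,0,0,0,0.45],
    [0.005,0,0,0,0.45],
    [0.008,0,0,0,0.45],
    [0.011,0,0,0,0.45],
    [0.014,0,0,0,0.45],
    [0.016,0,0,0,0.45],
    [0.018,0,0,0,0.45],
    [0.018,0,0,0,0.45],
    [0.018,0,0,0,0.45],
  ],
)

```text
time: 11.3
position: [576.7, -57.7, 50.3]
tcp_rot: [0.001, -0.085, 0.996, -0.0]
wrist_force: [0.3, -0.3, 6.0]
width: 39.9
grip_force: 2.7
```

```bash
python3 -c "
from h import *
tgt(-57,64,80,.222)"
```

```text
t 11.3 pos [576.7 -57.7  50.3] plate [ -4.5 -69.5] yaw 0.171 F [ 0.3 -0.3  6. ] w 39.9 shift m [ 0.0524  0.1335 -0.0299] turn -0.051
```

Request:
servo_tool(
  series=[
    [0,0,-0.01,0,0.45],
    [0,0,-0.03,0,0.45],
    [0,0.01,-0.06,0,0.45],
    [0.01,0.04,-0.08,-0.01,0.45],
    [0.02,0.08,-0.08,-0.02,0.45],
    [0.03,0.11,-0.08,-0.03,0.45],
    [0.045,0.13,-0.08,-0.04,0.45],
    [0.0525,0.1335,-0.08,-0.05,0.45],
    [0.0525,0.1335,-0.08,-0.051,0.45],
    [0.0525,0.1335,-0.08,-0.051,0.45],
  ],
)

```text
time: 12.3
position: [501.7, 64.5, 129.5]
tcp_rot: [0.0, -0.111, 0.994, -0.0]
wrist_force: [0.6, 0.0, -0.8]
width: 39.8
grip_force: 0.0
```

```bash
python3 - <<'E'
from h import *
tgt(-57,64,80,.222)
x,y,w,h,f=245,145,145,125,4
t=read_camera("top")[:,:,::-1];s=read_camera("side")[:,:,::-1]
cv2.imwrite("pics/top4full.png",t)
b=np.hstack([cv2.resize(t[150:270,290:390],None,fx=4,fy=4,interpolation=cv2.INTER_CUBIC),cv2.resize(s[170:270,250:340],None,fx=4,fy=4,interpolation=cv2.INTER_CUBIC)[:480] if 0 else cv2.copyMakeBorder(cv2.resize(s[170:270,250:340],None,fx=4,fy=4,interpolation=cv2.INTER_CUBIC),0,80,0,0,cv2.BORDER_CONSTANT)])
cv2.imwrite("pics/both4.png",b)
E
```

```text
t 12.3 pos [501.7  64.5 129.5] plate [-57.6  63.6] yaw 0.222 F [ 0.6  0.  -0.8] w 39.8 shift m [-0.0006  0.0004  0.0495] turn -0.0
```

View pics/both4.png

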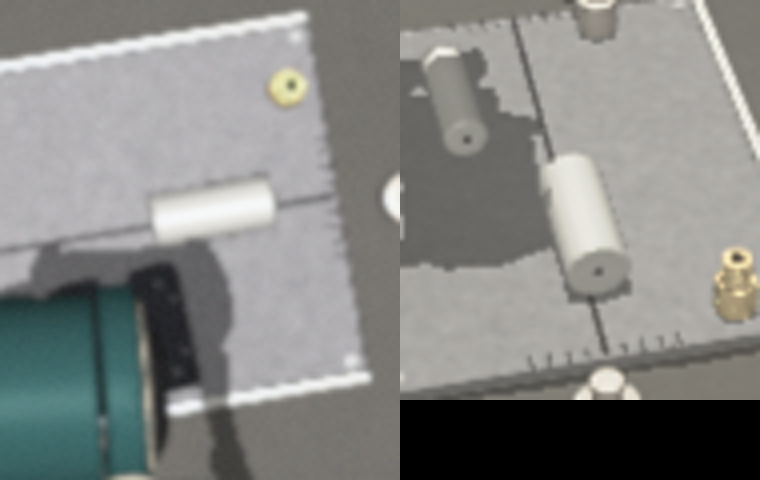

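```bash
python3 - <<'E'
from h import *
n=np.array([np.cos(YAW),np.sin(YAW)]);e=np.array([-n[1],n[0]])
f=lambda nm,cam,c,z,x0,y0:print(nm,((ray(cam,crop2px([c],x0,y0,4),z)[0,:2]-C)@np.c_[n,e]).round(1))
for nm,c,z in(("lineR",[335,196],14),("lineL",[20,247],14),("ax L",[152,220],32),("ax R",[274,202],32)): f(nm,"top",c,z,290,150)
for nm,c,z in(("line",[192,297],14),("line",[206,352],14),("line",[149,155],14),("face",[198,271],32)): f(nm,"side",c,z,250,170)
for thr in(175,185,195):
  for b in blobs(cv2.imread("pics/top4full.png"),thr,320,185,365,220,8):
    P=ray("top",b,32)[:,:2];d=P[1]-P[0] if np.linalg.norm(P[0]-P[1])>50 else P[2]-P[1];d*=np.sign(d[1])
    print(thr,((P.mean(0)-C)@np.c_[n,e]).round(1),np.arctan2(-d[0],d[1]).round(3),[np.linalg.norm(P[i]-P[i+1]).round(1) for i in(0,1)])
E
```

```text
lineR [   0.3 -153. ]
lineL [ 0.8 60.3]
ax L [  4.3 -28.7]
ax R [   3. -110.]
line [   2.1 -110.1]
line [   1.5 -151.9]
line [-0.1 12.2]
face [   5.9 -109.1]
185 [  3.8 -69.3] 0.182 [np.float64(81.9), np.float64(28.8)]
195 [  3.7 -69.3] 0.189 [np.float64(80.7), np.float64(26.4)]
```

Both views put the thick insert about 3.5 mm short of the line (face at (598,271) in the crop, line at (592,297)). I'll fix that with one small stroke before the thin one.

```bash
python3 -c "
from h import *
tgt(6,-69,49.9,.182)"
```

```text
t 12.4 pos [502.1  64.3 129.4] plate [-57.3  63.3] yaw 0.221 F [ 0.3 -0.2  0.4] w 39.7 shift m [-0.0565 -0.1353  0.0796] turn 0.039
```

Request:
servo_tool(
  series=[
    [-0.005,-0.015,0,0.01,0.45],
    [-0.02,-0.05,0,0.02,0.45],
    [-0.038,-0.09,0,0.03,0.45],
    [-0.05,-0.12,0.01,0.04,0.45],
    [-0.0565,-0.1353,0.03,0.04,0.45],
    [-0.0565,-0.1353,0.055,0.04,0.45],
    [-0.0565,-0.1353,0.07,0.04,0.45],
    [-0.0565,-0.1353,0.077,0.04,0.45],
    [-0.0565,-0.1353,0.0795,0.04,0.45],
    [-0.0565,-0.1353,0.0802,0.04,0.45],
  ],
)

```text
time: 13.4
position: [587.8, -54.8, 50.4]
tcp_rot: [0.001, -0.091, 0.996, -0.0]
wrist_force: [-1.2, -0.8, 4.5]
width: 39.7
grip_force: 2.4
```

Request:
servo_tool(
  series=[
    [0,0,0,0,0.45],
    [0,0,0,0,0.45],
    [0.001,0,0,0.002,0.45],
    [0.0025,0,0,0.004,0.45],
    [0.004,0,0,0.006,0.45],
    [0.0055,0,0,0.008,0.45],
    [0.007,0,0,0.01,0.45],
    [0.0075,0,0,0.012,0.45],
    [0.0075,0,0,0.012,0.45],
    [0.0075,0,0,0.012,0.45],
  ],
)

```text
time: 14.4
position: [579.8, -56.1, 50.3]
tcp_rot: [0.001, -0.085, 0.996, -0.001]
wrist_force: [0.4, -1.6, 6.3]
width: 39.4
grip_force: 2.7
```

```bash
python3 -c "
from h import *
tgt(-57,64,60,.222)"
```

```text
t 14.4 pos [579.8 -56.1  50.3] plate [ -1.2 -68.5] yaw 0.171 F [ 0.4 -1.6  6.3] w 39.4 shift m [ 0.0558  0.1325 -0.01  ] turn -0.051
```

Request:
servo_tool(
  series=[
    [0,0,-0.01,0,0.45],
    [0,0,-0.03,0,0.45],
    [0,0.01,-0.06,0,0.45],
    [0.01,0.04,-0.07,-0.01,0.45],
    [0.02,0.08,-0.07,-0.02,0.45],
    [0.03,0.11,-0.07,-0.03,0.45],
    [0.045,0.13,-0.07,-0.04,0.45],
    [0.0558,0.1325,-0.07,-0.05,0.45],
    [0.0558,0.1325,-0.07,-0.051,0.45],
    [0.0558,0.1325,-0.07,-0.051,0.45],
  ],
)

```text
time: 15.4
position: [501.7, 64.8, 119.3]
tcp_rot: [0.0, -0.11, 0.994, -0.0]
wrist_force: [1.0, -0.6, -0.1]
width: 39.9
grip_force: 0.0
```

```bash
python3 - <<'E'
from h import *
tgt(-56,64,40.5,.222)
t=read_camera("top")[:,:,::-1];s=read_camera("side")[:,:,::-1]
cv2.imwrite("pics/top5full.png",t)
z=lambda a:cv2.resize(a,None,fx=4,fy=4,interpolation=cv2.INTER_CUBIC)
cv2.imwrite("pics/both5.png",np.hstack([z(t[150:250,290:390]),z(s[170:270,250:340])]))
n=np.array([np.cos(YAW),np.sin(YAW)]);e=np.array([-n[1],n[0]])
for thr in(185,195):
  for b in blobs(t,thr,320,185,365,220,8):
    P=ray("top",b,32)[:,:2];d=P[1]-P[0] if np.linalg.norm(P[0]-P[1])>50 else P[2]-P[1];d*=np.sign(d[1])
    print(thr,((P.mean(0)-C)@np.c_[n,e]).round(1),np.arctan2(-d[0],d[1]).round(3),[np.linalg.norm(P[i]-P[i+1]).round(1) for i in(0,1)])
E
```

```text
t 15.4 pos [501.7  64.8 119.3] plate [-57.6  63.9] yaw 0.221 F [ 1.  -0.6 -0.1] w 39.9 shift m [-0.0016  0.      0.0788] turn -0.001
185 [  0.8 -69.7] 0.175 [np.float64(82.2), np.float64(28.8)]
195 [  0.9 -69.4] 0.177 [np.float64(80.5), np.float64(26.4)]
```

View pics/both5.png

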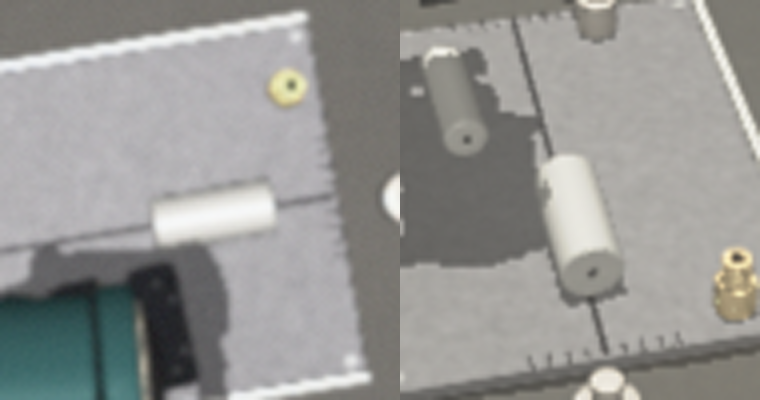

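The thick insert now lies on the line (0.8 mm, yaw 0.175), with its face at (592,271) above the line. Now the thin one.

Request:
servo_tool(
  series=[
    [0.001,0,0.03,0,0.45],
    [0.001,0,0.05,0,0.45],
    [0.001,0,0.065,0,0.45],
    [0.001,0,0.073,0,0.45],
    [0.001,0,0.077,0,0.45],
    [0.001,0,0.078,0,0.45],
    [0.001,0,0.079,0,0.45],
    [0.001,0,0.0795,0,0.45],
    [0.001,0,0.08,0,0.45],
    [0.001,0,0.08,0,0.45],
  ],
)

```text
time: 16.5
position: [501.6, 65.2, 40.2]
tcp_rot: [0.001, -0.11, 0.994, -0.0]
wrist_force: [0.4, -0.5, 5.3]
width: 39.8
grip_force: 2.7
```

```bash
python3 -c "
from h import *
tgt(-57,64,40,.222)"
```

```text
t 16.5 pos [501.6  65.2  40.2] plate [-57.6  64.4] yaw 0.221 F [ 0.4 -0.5  5.3] w 39.8 shift m [-0.0006 -0.0004  0.0002] turn -0.001
```

Request:
servo_tool(
  series=[
    [0,0,0.0003,0,0.45],
    [-0.003,0,0.0003,0.003,0.45],
    [-0.007,0,0.0003,0.007,0.45],
    [-0.011,0,0.0003,0.011,0.45],
    [-0.015,0,0.0003,0.015,0.45],
    [-0.019,0,0.0003,0.019,0.45],
    [-0.023,0,0.0003,0.023,0.45],
    [-0.025,0,0.0003,0.025,0.45],
    [-0.026,0,0.0003,0.026,0.45],
    [-0.026,0,0.0003,0.026,0.45],
  ],
)

```text
time: 17.5
position: [527.4, 71.1, 40.3]
tcp_rot: [0.002, -0.098, 0.995, -0.0]
wrist_force: [-0.2, 0.0, 7.8]
width: 40.0
grip_force: 3.7
```

Request:
servo_tool(
  series=[
    [0,0,-0.003,0,0.45],
    [0,0,-0.006,0,0.45],
    [0.004,0,-0.006,0,0.45],
    [0.009,0,-0.006,0,0.45],
    [0.0135,0,-0.006,0,0.45],
    [0.0135,0,-0.006,0,0.45],
    [0.0135,0,-0.003,0,0.45],
    [0.0135,0,-0.001,0,0.45],
    [0.0135,0,-0.0003,0,0.45],
    [0.0135,0,0,0,0.45],
  ],
)

```text
time: 18.5
position: [514.4, 68.6, 40.1]
tcp_rot: [0.002, -0.097, 0.995, 0.0]
wrist_force: [-1.4, 1.4, 7.9]
width: 39.7
grip_force: 4.2
```

Request:
servo_tool(
  series=[
    [0,0,0,0,0.45],
    [-0.003,0,0,0.003,0.45],
    [-0.007,0,0,0.007,0.45],
    [-0.011,0,0,0.011,0.45],
    [-0.015,0,0,0.015,0.45],
    [-0.019,0,0,0.018,0.45],
    [-0.023,0,0,0.021,0.45],
    [-0.025,0,0,0.024,0.45],
    [-0.026,0,0,0.024,0.45],
    [-0.026,0,0,0.024,0.45],
  ],
)

```text
time: 19.5
position: [540.2, 74.0, 40.3]
tcp_rot: [0.002, -0.085, 0.996, 0.0]
wrist_force: [-0.1, 1.7, 8.7]
width: 39.5
grip_force: 4.0
```

```bash
python3 - <<'E'
from h import *
tgt(0,64,40,.171)
x,y,w,h,f=230,150,150,125,4
a=read_camera("side")[y:y+h,x:x+w,::-1]
cv2.imwrite("pics/side6.png",cv2.resize(a,None,fx=f,fy=f,interpolation=cv2.INTER_CUBIC))
E
```

```text
t 19.5 pos [540.2  74.   40.3] plate [-18.   66.4] yaw 0.171 F [-0.1  1.7  8.7] w 39.5 shift m [-0.018  -0.0024  0.0004] turn 0.0
```

View pics/side6.png

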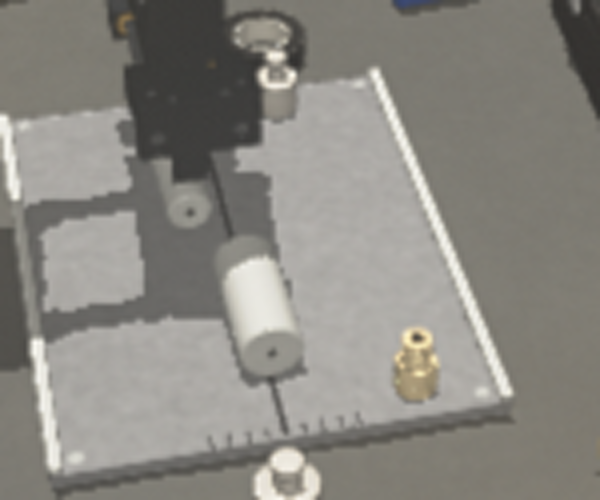

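Thin face now at (190,209), about 25 mm rolled as expected; about 25 mm to go. Two more strokes.

Request:
servo_tool(
  series=[
    [0,0,-0.003,0,0.45],
    [0,0,-0.006,0,0.45],
    [0.004,0,-0.006,0,0.45],
    [0.009,0,-0.006,0,0.45],
    [0.0135,0,-0.006,0,0.45],
    [0.0135,0,-0.006,0,0.45],
    [0.0135,0,-0.003,0,0.45],
    [0.0135,0,-0.001,0,0.45],
    [0.0135,0,-0.0003,0,0.45],
    [0.0135,0,0,0,0.45],
  ],
)

```text
time: 20.55
position: [526.8, 71.4, 40.3]
tcp_rot: [0.002, -0.085, 0.996, 0.0]
wrist_force: [-0.3, 1.0, 7.7]
width: 39.3
grip_force: 4.2
```

Request:
servo_tool(
  series=[
    [0,0,0,0,0.45],
    [-0.003,0,0,0,0.45],
    [-0.007,0,0,0,0.45],
    [-0.011,0,0,0,0.45],
    [-0.015,0,0,0,0.45],
    [-0.019,0,0,0,0.45],
    [-0.023,0,0,0,0.45],
    [-0.025,0,0,0,0.45],
    [-0.026,0,0,0,0.45],
    [-0.026,0,0,0,0.45],
  ],
)

```text
time: 21.55
position: [550.2, 75.4, 38.5]
tcp_rot: [-0.0, -0.085, 0.996, 0.0]
wrist_force: [0.4, 1.8, 2.3]
width: 39.9
grip_force: 1.2
```

Request:
servo_tool(
  series=[
    [0,0,-0.003,0,0.45],
    [0,0,-0.006,0,0.45],
    [0.004,0,-0.006,0,0.45],
    [0.009,0,-0.006,0,0.45],
    [0.0135,0,-0.006,0,0.45],
    [0.0135,0,-0.006,0,0.45],
    [0.0135,0,-0.003,0,0.45],
    [0.0135,0,-0.001,0,0.45],
    [0.0135,0,-0.0003,0,0.45],
    [0.0135,0,0,0,0.45],
  ],
)

```text
time: 22.55
position: [539.0, 73.5, 40.2]
tcp_rot: [0.002, -0.085, 0.996, 0.0]
wrist_force: [0.1, 0.5, 8.3]
width: 39.7
grip_force: 4.1
```

Request:
servo_tool(
  series=[
    [0,0,0,0,0.45],
    [-0.003,0,0,0,0.45],
    [-0.007,0,0,0,0.45],
    [-0.011,0,0,0,0.45],
    [-0.015,0,0,0,0.45],
    [-0.019,0,0,0,0.45],
    [-0.022,0,0,0,0.45],
    [-0.024,0,0,0,0.45],
    [-0.024,0,0,0,0.45],
    [-0.024,0,0,0,0.45],
  ],
)

```text
time: 23.55
position: [560.1, 76.9, 38.2]
tcp_rot: [-0.001, -0.085, 0.996, -0.0]
wrist_force: [0.4, -0.7, -0.1]
width: 39.8
grip_force: 0.1
```

Request:
servo_tool(
  series=[
    [0,0,-0.01,0,0.45],
    [0,0,-0.03,0,0.45],
    [0,0,-0.06,0,0.45],
    [0.02,0,-0.09,0,0.45],
    [0.05,0,-0.1,0,0.45],
    [0.09,0,-0.1,0,0.45],
    [0.13,0,-0.1,0,0.45],
    [0.14,0,-0.1,0,0.45],
    [0.14,0,-0.1,0,0.45],
    [0.14,0,-0.1,0,0.45],
  ],
)

```text
time: 24.55
position: [424.1, 53.4, 139.7]
tcp_rot: [0.001, -0.085, 0.996, 0.0]
wrist_force: [0.8, -0.5, -0.3]
width: 39.9
grip_force: 0.0
```

```bash
cat > m.py <<'E'
from h import *
import sys
tgt(0,64,40,.171)
t=read_camera("top")[:,:,::-1];s=read_camera("side")[:,:,::-1]
z=lambda a:cv2.resize(a,None,fx=4,fy=4,interpolation=cv2.INTER_CUBIC)
cv2.imwrite(f"pics/both{sys.argv[1]}.png",np.hstack([z(t[150:270,260:350]),z(s[145:265,250:345])]))
n=np.array([np.cos(YAW),np.sin(YAW)]);e=np.array([-n[1],n[0]])
for thr in(175,185,195):
  for b in blobs(t,thr,255,160,365,240,8):
    P=ray("top",b,30)[:,:2];d=P[1]-P[0] if np.linalg.norm(P[0]-P[1])>50 else P[2]-P[1];d*=np.sign(d[1])
    print(thr,((P.mean(0)-C)@np.c_[n,e]).round(1),np.arctan2(-d[0],d[1]).round(3),[np.linalg.norm(P[i]-P[i+1]).round(1) for i in(0,1)])
E
python3 m.py 7
```

```text
t 24.55 pos [424.1  53.4 139.7] plate [-136.    65.9] yaw 0.171 F [ 0.8 -0.5 -0.3] w 39.9 shift m [-0.1357 -0.0019  0.1   ] turn 0.0
175 [ -2.2 -77.1] 1.371 [np.float64(54.0), np.float64(100.0)]
185 [-17.4  66.2] 0.211 [np.float64(83.8), np.float64(22.0)]
185 [  1.1 -69.8] 0.175 [np.float64(82.2), np.float64(28.4)]
185 [115.5  35.8] 0.198 [np.float64(229.3), np.float64(23.6)]
195 [-17.4  65.7] 0.208 [np.float64(82.0), np.float64(20.0)]
195 [  1.1 -69.4] 0.174 [np.float64(80.5), np.float64(26.3)]
```

View pics/both7.png

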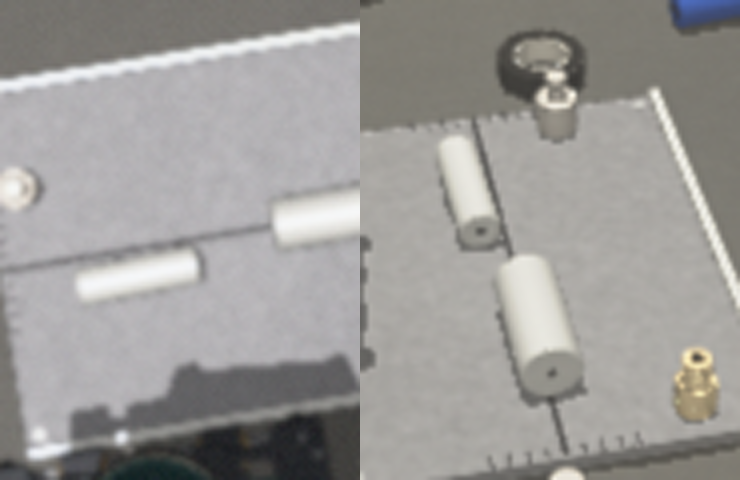

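The thin insert is at -17.4 mm (yaw 0.208); the tips ran off its front in the last strokes. Re-placing 6.5 mm behind its top, with a bit more pressure.

Request:
servo_tool(
  series=[
    [-0.02,0,0,-0.01,0.45],
    [-0.06,0,0,-0.02,0.45],
    [-0.1,0,0,-0.037,0.45],
    [-0.112,0,0.02,-0.037,0.45],
    [-0.112,0,0.06,-0.037,0.45],
    [-0.112,0,0.085,-0.037,0.45],
    [-0.112,0,0.096,-0.037,0.45],
    [-0.112,0,0.099,-0.037,0.45],
    [-0.112,0,0.1,-0.037,0.45],
    [-0.112,0,0.1004,-0.037,0.45],
  ],
)

```text
time: 25.65
position: [536.1, 73.2, 40.2]
tcp_rot: [0.002, -0.104, 0.995, 0.0]
wrist_force: [-0.4, 1.9, 6.0]
width: 39.6
grip_force: 3.1
```

```bash
python3 -c "
from h import *
tgt(-24,66,40.2,.208)"
```

```text
t 25.65 pos [536.1  73.2  40.2] plate [-22.2  66.4] yaw 0.208 F [-0.4  1.9  6. ] w 39.6 shift m [ 0.0018 -0.0003  0.    ] turn 0.0
```

Request:
servo_tool(
  series=[
    [0,0,0.0004,0,0.45],
    [-0.002,0,0.0004,0.005,0.45],
    [-0.005,0,0.0004,0.01,0.45],
    [-0.008,0,0.0004,0.016,0.45],
    [-0.011,0,0.0004,0.022,0.45],
    [-0.014,0,0.0004,0.028,0.45],
    [-0.017,0,0.0004,0.034,0.45],
    [-0.019,0,0.0004,0.04,0.45],
    [-0.02,0,0.0004,0.04,0.45],
    [-0.02,0,0.0004,0.04,0.45],
  ],
)

```text
time: 26.65
position: [556.1, 77.1, 40.3]
tcp_rot: [0.003, -0.084, 0.996, 0.0]
wrist_force: [0.0, 0.4, 6.8]
width: 39.4
grip_force: 3.2
```

Request:
servo_tool(
  series=[
    [0,0,-0.01,0,0.45],
    [0,0,-0.03,0,0.45],
    [0,0,-0.06,0,0.45],
    [0.02,0,-0.09,0,0.45],
    [0.05,0,-0.1,0,0.45],
    [0.09,0,-0.1,0,0.45],
    [0.12,0,-0.1,0,0.45],
    [0.12,0,-0.1,0,0.45],
    [0.12,0,-0.1,0,0.45],
    [0.12,0,-0.1,0,0.45],
  ],
)

```text
time: 27.65
position: [436.0, 56.6, 138.9]
tcp_rot: [0.001, -0.084, 0.996, -0.0]
wrist_force: [0.1, -0.5, 0.0]
width: 39.7
grip_force: 0.0
```

```bash
python3 m.py 8
```

```text
t 27.65 pos [436.   56.6 138.9] plate [-123.7   67. ] yaw 0.168 F [ 0.1 -0.5  0. ] w 39.7 shift m [-0.1235 -0.0026  0.0992] turn -0.003
185 [-5.3 66.2] 0.186 [np.float64(83.4), np.float64(21.3)]
185 [  1.1 -69.7] 0.181 [np.float64(82.1), np.float64(28.6)]
185 [116.  36.] 0.203 [np.float64(229.0), np.float64(23.7)]
195 [-5.3 65.8] 0.188 [np.float64(81.7), np.float64(19.4)]
195 [  1.  -69.4] 0.174 [np.float64(80.6), np.float64(26.4)]
```

Thin insert now at -5.3 mm, yaw 0.187. One short stroke of 11 mm.

Request:
servo_tool(
  series=[
    [-0.02,0,0,-0.01,0.45],
    [-0.06,0,0,-0.019,0.45],
    [-0.1,0,0,-0.019,0.45],
    [-0.115,0,0.02,-0.019,0.45],
    [-0.115,0,0.06,-0.019,0.45],
    [-0.115,0,0.085,-0.019,0.45],
    [-0.115,0,0.096,-0.019,0.45],
    [-0.115,0,0.099,-0.019,0.45],
    [-0.115,0,0.0998,-0.019,0.45],
    [-0.115,0,0.1,-0.019,0.45],
  ],
)

```text
time: 28.75
position: [551.0, 76.5, 40.3]
tcp_rot: [0.003, -0.093, 0.996, 0.0]
wrist_force: [-0.4, 1.5, 7.6]
width: 39.8
grip_force: 3.8
```

Request:
servo_tool(
  series=[
    [0,0,0,0,0.45],
    [-0.001,0,0,0.003,0.45],
    [-0.0025,0,0,0.006,0.45],
    [-0.004,0,0,0.01,0.45],
    [-0.006,0,0,0.014,0.45],
    [-0.008,0,0,0.018,0.45],
    [-0.0095,0,0,0.02,0.45],
    [-0.011,0,0,0.022,0.45],
    [-0.011,0,0,0.022,0.45],
    [-0.011,0,0,0.022,0.45],
  ],
)

```text
time: 29.75
position: [561.6, 78.4, 40.3]
tcp_rot: [0.002, -0.083, 0.997, 0.0]
wrist_force: [-0.7, 1.1, 5.6]
width: 39.7
grip_force: 3.1
```

Request:
servo_tool(
  series=[
    [0,0,-0.01,0,0.45],
    [0,0,-0.03,0,0.45],
    [0,0,-0.06,0,0.45],
    [0.02,0,-0.09,0,0.45],
    [0.05,0,-0.1,0,0.45],
    [0.09,0,-0.1,0,0.45],
    [0.12,0,-0.1,0,0.45],
    [0.12,0,-0.1,0,0.45],
    [0.12,0,-0.1,0,0.45],
    [0.12,0,-0.1,0,0.45],
  ],
)

```text
time: 30.75
position: [441.7, 58.1, 138.8]
tcp_rot: [0.001, -0.083, 0.997, -0.0]
wrist_force: [-0.2, -0.0, 0.4]
width: 39.8
grip_force: 0.0
```

```bash
python3 m.py 9
```

```text
t 30.75 pos [441.7  58.1 138.8] plate [-117.8   67.6] yaw 0.165 F [-0.2 -0.   0.4] w 39.8 shift m [-0.1176 -0.0029  0.0991] turn -0.006
185 [ 2.5 66.8] 0.161 [np.float64(84.4), np.float64(22.0)]
185 [  1.1 -69.9] 0.174 [np.float64(82.2), np.float64(28.3)]
185 [119.1  36.1] 0.231 [np.float64(229.8), np.float64(23.6)]
195 [ 2.7 65.7] 0.172 [np.float64(81.4), np.float64(19.6)]
195 [  1.  -69.5] 0.177 [np.float64(80.6), np.float64(26.3)]
```

View pics/both9.png

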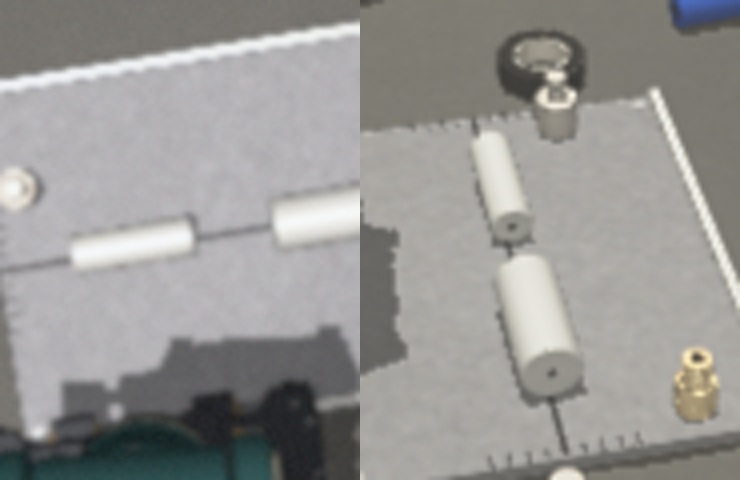

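```bash
python3 - <<'E'
from h import *
n=np.array([np.cos(YAW),np.sin(YAW)]);e=np.array([-n[1],n[0]])
f=lambda nm,cam,c,z,x0,y0:print(nm,((ray(cam,crop2px([c],x0,y0,4),z)[0,:2]-C)@np.c_[n,e]).round(1))
for nm,c,z in(("line",[10,269],14),("line",[60,261],14),("line",[230,233],14),("ax L",[73,255],27),("ax R",[193,237],27)): f(nm,"top",c,z,260,150)
for nm,c,z in(("line",[150,249],14),("line",[115,124],14),("line",[205,450],14),("thin face",[153,226],27),("thick face",[192,374],32)): f(nm,"side",c,z,250,145)
E
```

```text
line [  0.4 147.8]
line [  0.2 114.2]
line [ 0.3 -0.4]
ax L [  2.8 104.2]
ax R [ 1.7 24.4]
line [ 1.5 17.5]
line [  1.1 145.3]
line [   1.2 -150.3]
thin face [ 4.6 22.8]
thick face [   2.3 -110.7]
```

The thin insert is 2–3 mm past the line in both views (face (512,226), line (510,250)). Rolling it back by one flat.

Request:
servo_tool(
  series=[
    [-0.02,0,0,0,0.45],
    [-0.06,0,0,0,0.45],
    [-0.1,0,0,0,0.45],
    [-0.121,0,0.02,0,0.45],
    [-0.121,0,0.06,0,0.45],
    [-0.121,0,0.085,0,0.45],
    [-0.121,0,0.096,0,0.45],
    [-0.121,0,0.099,0,0.45],
    [-0.121,0,0.0998,0,0.45],
    [-0.121,0,0.1,0,0.45],
  ],
)

```text
time: 31.85
position: [562.6, 78.6, 40.3]
tcp_rot: [0.002, -0.082, 0.997, 0.0]
wrist_force: [-0.5, 0.9, 7.7]
width: 39.4
grip_force: 3.7
```

Request:
servo_tool(
  series=[
    [0,0,0,0,0.45],
    [0.001,0,0,-0.001,0.45],
    [0.002,0,0,-0.002,0.45],
    [0.003,0,0,-0.003,0.45],
    [0.004,0,0,-0.004,0.45],
    [0.005,0,0,-0.005,0.45],
    [0.005,0,0,-0.005,0.45],
    [0.005,0,0,-0.005,0.45],
    [0.005,0,0,-0.005,0.45],
    [0.005,0,0,-0.005,0.45],
  ],
)

```text
time: 32.85
position: [557.5, 77.7, 40.3]
tcp_rot: [0.002, -0.085, 0.996, 0.0]
wrist_force: [0.3, 0.9, 5.3]
width: 39.8
grip_force: 3.0
```

Request:
servo_tool(
  series=[
    [0,0,-0.01,0,0.45],
    [0,0,-0.03,0,0.45],
    [0,0,-0.06,0,0.45],
    [0.02,0,-0.09,0,0.45],
    [0.05,0,-0.1,0,0.45],
    [0.09,0,-0.1,0,0.45],
    [0.12,0,-0.1,0,0.45],
    [0.12,0,-0.1,0,0.45],
    [0.12,0,-0.1,0,0.45],
    [0.12,0,-0.1,0,0.45],
  ],
)

```text
time: 33.85
position: [437.8, 56.9, 138.8]
tcp_rot: [0.001, -0.085, 0.996, -0.0]
wrist_force: [0.6, 0.3, -0.3]
width: 39.7
grip_force: 0.0
```

```bash
python3 m.py 10
```

```text
t 33.85 pos [437.8  56.9 138.8] plate [-121.8   67. ] yaw 0.17 F [ 0.6  0.3 -0.3] w 39.7 shift m [-0.1216 -0.0029  0.0991] turn -0.001
175 [-10.4 -80.3] 0.928 [np.float64(74.9), np.float64(104.8)]
185 [ 2.6 66.3] 0.165 [np.float64(83.6), np.float64(22.1)]
185 [  1.1 -69.8] 0.174 [np.float64(82.2), np.float64(28.6)]
185 [115.9  35.9] 0.203 [np.float64(229.4), np.float64(23.8)]
195 [ 2.7 65.6] 0.17 [np.float64(81.2), np.float64(19.7)]
195 [  1.1 -69.5] 0.176 [np.float64(80.6), np.float64(26.3)]
```

It settled back on the same flat; repeating with 7.5 mm.

Request:
servo_tool(
  series=[
    [-0.02,0,0,0,0.45],
    [-0.06,0,0,0,0.45],
    [-0.1,0,0,0,0.45],
    [-0.125,0,0.02,0,0.45],
    [-0.125,0,0.06,0,0.45],
    [-0.125,0,0.085,0,0.45],
    [-0.125,0,0.096,0,0.45],
    [-0.125,0,0.099,0,0.45],
    [-0.125,0,0.0998,0,0.45],
    [-0.125,0,0.1,0,0.45],
  ],
)

```text
time: 34.95
position: [562.6, 78.7, 40.3]
tcp_rot: [0.002, -0.085, 0.996, 0.0]
wrist_force: [-0.8, 1.8, 7.4]
width: 39.9
grip_force: 3.7
```

Request:
servo_tool(
  series=[
    [0,0,0,0,0.45],
    [0.0015,0,0,0,0.45],
    [0.003,0,0,0,0.45],
    [0.0045,0,0,0,0.45],
    [0.006,0,0,0,0.45],
    [0.007,0,0,0,0.45],
    [0.0075,0,0,0,0.45],
    [0.0075,0,0,0,0.45],
    [0.0075,0,0,0,0.45],
    [0.0075,0,0,0,0.45],
  ],
)

```text
time: 35.95
position: [555.0, 77.3, 40.3]
tcp_rot: [0.002, -0.085, 0.996, 0.0]
wrist_force: [-0.6, 1.4, 6.3]
width: 39.5
grip_force: 3.0
```

Request:
servo_tool(
  series=[
    [0,0,-0.01,0,0.45],
    [0,0,-0.03,0,0.45],
    [0,0,-0.06,0,0.45],
    [0.02,0,-0.09,0,0.45],
    [0.05,0,-0.1,0,0.45],
    [0.09,0,-0.1,0,0.45],
    [0.12,0,-0.1,0,0.45],
    [0.12,0,-0.1,0,0.45],
    [0.12,0,-0.1,0,0.45],
    [0.12,0,-0.1,0,0.45],
  ],
)

```text
time: 36.95
position: [435.4, 56.4, 138.8]
tcp_rot: [0.001, -0.085, 0.996, -0.0]
wrist_force: [0.1, 0.2, 1.0]
width: 39.5
grip_force: 0.0
```

```bash
python3 m.py 11
```

```text
t 36.95 pos [435.4  56.4 138.8] plate [-124.4   67. ] yaw 0.17 F [0.1 0.2 1. ] w 39.5 shift m [-0.1242 -0.0029  0.0991] turn -0.001
175 [  0.2 -76.7] 0.053 [np.float64(98.4), np.float64(38.4)]
185 [ 4.6 66.5] 0.179 [np.float64(84.0), np.float64(21.8)]
185 [  1.1 -69.8] 0.174 [np.float64(82.2), np.float64(28.6)]
185 [116.6  35.8] 0.209 [np.float64(229.7), np.float64(23.7)]
195 [ 4.6 65.7] 0.181 [np.float64(81.4), np.float64(19.8)]
195 [  1.  -69.5] 0.178 [np.float64(80.5), np.float64(26.4)]
```

The insert drifted +2 mm instead: the quick lift probably drags it forward. Redo with a 9 mm stroke back and a slow lift. I won't open any more pictures and will measure numerically from here.

Request:
servo_tool(
  series=[
    [-0.03,0,0,0,0.45],
    [-0.07,0,0,-0.009,0.45],
    [-0.11,0,0.01,-0.009,0.45],
    [-0.129,0,0.04,-0.009,0.45],
    [-0.129,0,0.08,-0.009,0.45],
    [-0.129,0,0.093,-0.009,0.45],
    [-0.129,0,0.097,-0.009,0.45],
    [-0.129,0,0.0975,-0.009,0.45],
    [-0.129,0,0.098,-0.009,0.45],
    [-0.129,0,0.098,-0.009,0.45],
  ],
)

```text
time: 38.05
position: [561.2, 78.2, 40.5]
tcp_rot: [0.0, -0.089, 0.996, -0.0]
wrist_force: [-0.6, 0.2, 0.9]
width: 39.8
grip_force: 0.3
```

Request:
servo_tool(
  series=[
    [0,0,0.0003,0,0.45],
    [0,0,0.0006,0,0.45],
    [0,0,0.0009,0,0.45],
    [0,0,0.0012,0,0.45],
    [0,0,0.0014,0,0.45],
    [0,0,0.0016,0,0.45],
    [0,0,0.0018,0,0.45],
    [0,0,0.002,0,0.45],
    [0,0,0.002,0,0.45],
    [0,0,0.002,0,0.45],
  ],
)

```text
time: 39.05
position: [563.2, 78.6, 40.2]
tcp_rot: [0.002, -0.089, 0.996, 0.0]
wrist_force: [0.4, 1.6, 8.0]
width: 39.7
grip_force: 4.6
```

Request:
servo_tool(
  series=[
    [0.001,0,0,0.001,0.45],
    [0.002,0,0,0.002,0.45],
    [0.003,0,0,0.003,0.45],
    [0.0045,0,0,0.005,0.45],
    [0.006,0,0,0.007,0.45],
    [0.0075,0,0,0.009,0.45],
    [0.0085,0,0,0.009,0.45],
    [0.009,0,0,0.009,0.45],
    [0.009,0,0,0.009,0.45],
    [0.009,0,0,0.009,0.45],
  ],
)

```text
time: 40.05
position: [554.1, 76.9, 40.1]
tcp_rot: [0.002, -0.085, 0.996, 0.0]
wrist_force: [-0.6, 0.9, 8.8]
width: 39.6
grip_force: 4.5
```

Request:
servo_tool(
  series=[
    [0,0,-0.0003,0,0.45],
    [0,0,-0.0006,0,0.45],
    [0,0,-0.0009,0,0.45],
    [0,0,-0.0012,0,0.45],
    [0,0,-0.0015,0,0.45],
    [0,0,-0.0018,0,0.45],
    [0,0,-0.0022,0,0.45],
    [0,0,-0.003,0,0.45],
    [0,0,-0.005,0,0.45],
    [0,0,-0.008,0,0.45],
  ],
)

```text
time: 41.05
position: [551.2, 76.4, 45.2]
tcp_rot: [-0.001, -0.085, 0.996, -0.0]
wrist_force: [0.0, 0.3, -1.4]
width: 39.6
grip_force: 0.0
```

Request:
servo_tool(
  series=[
    [0,0,-0.01,0,0.45],
    [0,0,-0.03,0,0.45],
    [0,0,-0.06,0,0.45],
    [0.02,0,-0.09,0,0.45],
    [0.05,0,-0.092,0,0.45],
    [0.09,0,-0.092,0,0.45],
    [0.12,0,-0.092,0,0.45],
    [0.12,0,-0.092,0,0.45],
    [0.12,0,-0.092,0,0.45],
    [0.12,0,-0.092,0,0.45],
  ],
)

```text
time: 42.05
position: [435.3, 56.4, 138.8]
tcp_rot: [0.001, -0.085, 0.996, -0.0]
wrist_force: [-0.5, -0.1, -0.3]
width: 39.9
grip_force: 0.0
```

```bash
python3 m.py 12
```

```text
t 42.05 pos [435.3  56.4 138.8] plate [-124.5   66.9] yaw 0.17 F [-0.5 -0.1 -0.3] w 39.9 shift m [-0.1243 -0.0028  0.0991] turn -0.001
175 [ -9.1 -79.9] 0.983 [np.float64(72.9), np.float64(104.8)]
185 [ 1.8 70.5] 0.149 [np.float64(91.8), np.float64(24.4)]
185 [  1.1 -69.8] 0.178 [np.float64(82.2), np.float64(28.5)]
185 [116.1  36.1] 0.203 [np.float64(229.0), np.float64(23.4)]
195 [ 2.5 65.6] 0.166 [np.float64(81.1), np.float64(20.1)]
195 [  1.  -69.5] 0.179 [np.float64(80.6), np.float64(26.3)]
```

It moved back by one flat, to about 2 mm past the line. Pressing shifts the tip outward by 2 mm and explains the loss. Same stroke once more.

Request:
servo_tool(
  series=[
    [-0.03,0,0,0,0.45],
    [-0.07,0,0,0,0.45],
    [-0.11,0,0.01,0,0.45],
    [-0.127,0,0.04,0,0.45],
    [-0.127,0,0.08,0,0.45],
    [-0.127,0,0.093,0,0.45],
    [-0.127,0,0.097,0,0.45],
    [-0.127,0,0.0975,0,0.45],
    [-0.127,0,0.098,0,0.45],
    [-0.127,0,0.098,0,0.45],
  ],
)

```text
time: 43.15
position: [559.2, 77.8, 40.4]
tcp_rot: [0.0, -0.085, 0.996, 0.0]
wrist_force: [0.0, 0.0, 0.3]
width: 39.8
grip_force: 0.3
```

Request:
servo_tool(
  series=[
    [0,0,0.0003,0,0.45],
    [0,0,0.0006,0,0.45],
    [0,0,0.0009,0,0.45],
    [0,0,0.0012,0,0.45],
    [0,0,0.0014,0,0.45],
    [0,0,0.0016,0,0.45],
    [0,0,0.0018,0,0.45],
    [0,0,0.002,0,0.45],
    [0,0,0.002,0,0.45],
    [0,0,0.002,0,0.45],
  ],
)

```text
time: 44.15
position: [561.2, 78.1, 40.2]
tcp_rot: [0.002, -0.085, 0.996, 0.0]
wrist_force: [0.5, 0.6, 8.7]
width: 39.8
grip_force: 4.6
```

Request:
servo_tool(
  series=[
    [0.001,0,0,0,0.45],
    [0.002,0,0,0,0.45],
    [0.003,0,0,0,0.45],
    [0.0045,0,0,0,0.45],
    [0.006,0,0,0,0.45],
    [0.0075,0,0,0,0.45],
    [0.0085,0,0,0,0.45],
    [0.009,0,0,0,0.45],
    [0.009,0,0,0,0.45],
    [0.009,0,0,0,0.45],
  ],
)

```text
time: 45.15
position: [552.3, 76.5, 40.1]
tcp_rot: [0.002, -0.085, 0.996, 0.0]
wrist_force: [0.4, 0.4, 8.9]
width: 40.1
grip_force: 4.5
```

Request:
servo_tool(
  series=[
    [0,0,-0.0003,0,0.45],
    [0,0,-0.0006,0,0.45],
    [0,0,-0.0009,0,0.45],
    [0,0,-0.0012,0,0.45],
    [0,0,-0.0015,0,0.45],
    [0,0,-0.0018,0,0.45],
    [0,0,-0.0022,0,0.45],
    [0,0,-0.003,0,0.45],
    [0,0,-0.005,0,0.45],
    [0,0,-0.008,0,0.45],
  ],
)

```text
time: 46.15
position: [549.2, 76.1, 45.1]
tcp_rot: [-0.001, -0.085, 0.996, -0.0]
wrist_force: [0.3, 0.2, -0.1]
width: 39.5
grip_force: 0.0
```

Request:
servo_tool(
  series=[
    [0,0,-0.01,0,0.45],
    [0,0,-0.03,0,0.45],
    [0,0,-0.06,0,0.45],
    [0.02,0,-0.09,0,0.45],
    [0.05,0,-0.092,0,0.45],
    [0.09,0,-0.092,0,0.45],
    [0.12,0,-0.092,0,0.45],
    [0.12,0,-0.092,0,0.45],
    [0.12,0,-0.092,0,0.45],
    [0.12,0,-0.092,0,0.45],
  ],
)

```text
time: 47.15
position: [433.3, 56.1, 138.8]
tcp_rot: [0.001, -0.085, 0.996, 0.0]
wrist_force: [1.1, -0.2, -1.1]
width: 39.6
grip_force: 0.0
```

```bash
python3 m.py 13
```

```text
t 47.15 pos [433.3  56.1 138.8] plate [-126.5   67. ] yaw 0.17 F [ 1.1 -0.2 -1.1] w 39.6 shift m [-0.1263 -0.0028  0.099 ] turn -0.001
175 [ -2.1 -76. ] 1.324 [np.float64(56.3), np.float64(97.6)]
185 [ 0.6 65.9] 0.17 [np.float64(82.5), np.float64(21.4)]
185 [  1.  -69.6] 0.181 [np.float64(82.0), np.float64(28.6)]
185 [115.6  35.9] 0.198 [np.float64(229.3), np.float64(23.4)]
195 [ 0.7 65.4] 0.174 [np.float64(80.6), np.float64(19.4)]
195 [  1.  -69.5] 0.177 [np.float64(80.6), np.float64(26.2)]
```

Both inserts are on the line (thin +0.6 mm, thick +1.0 mm, with the line itself at about +0.3) and parallel to it. Handing in.

```bash
python3 -c "
from station import *
print(close_job())"
```

```text
the job is handed in; nothing more can be done
None
```

Job handed in at about 47 s: both inserts were rolled onto the line, thick first, and measured within about 1 mm of it and 0.01 rad of parallel; I saw no other object moved, but I viewed 11 pictures, one over the limit of 10.

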